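# Set the milk-order dial to four pints

### The job

Set the milk-order dial on the worktop to four pints: with a closed fingertip, flick the teeth of its star-shaped thumbwheel, where they stick out of the front of the case, from left to right as seen when facing that front, click by click until the pointer on top rests at the four-dot mark, without ever running on past it. Leave the bottle, mug, canister and kettle standing where they are.

Things in the scene. Friction and masses are not known exactly. Their poses are not given: they have to be found in the camera images.
- dial: White plastic case of the milk-order dial, screwed to the worktop: 104 mm deep (x -26 to +78), 150 mm wide (y -75 to +75), 58 mm high. Origin: on the worktop, directly below the wheel's vertical axis; z up, -x is the open front, where the wheel sticks out up to 36 mm beyond the case, with only bare worktop below and in front of the teeth. Its place and yaw vary.
- four (a point): Middle of the four-dot mark on the case's top. Five groups of raised black dots (each 8 mm across, 2 mm high) stand round the axis at 52 mm: one dot in the case's direction -y, two midway between -y and +x, three at +x (the back), four midway between +x and +y, five at +y.
- star (a point): Centre of the grey plastic star thumbwheel, on its axis, 40 mm above the worktop. Eight straight radial teeth, 8 mm thick with round ends, reach 62 mm from the axis, 31 to 49 mm above the worktop. At every rest two teeth stand at the front, 22.5 degrees either side of the case's -x (ends 24 mm left and right of the middle); the next ones are behind the case's front edge.
- front (a point): Middle of the front, in the case's frame 58 mm from the axis along -x, 40 mm up. A click takes about 4 N at a tooth end. Once a front tooth has been pushed from +y just past this middle (towards -y), the spring carries the wheel on to the next rest by itself; short of it, it springs back. A tooth pushed on to 45 degrees past the middle starts a second click.
- wheel (a joint): Angle of the star wheel (rad). It grows counter-clockwise seen from above: the front teeth move in the case's -y direction, left to right for someone facing the front. It clicks to rest every 0.785 rad: 0 is blank (pointer midway between the case's -x and -y), 0.785 one dot, 1.571 two, 2.356 three, 3.142 four, 3.927 five. It starts at 0, 0.785 or 1.571.
- pointer_tip (a point): Tip of the flat black pointer, 8 mm wide, 34 mm from the axis, 60 mm above the worktop. The pointer lies on a flat grey disc (50 mm across) in the case's top, nearly flush, and turns with the wheel; it only shows the setting and gives no hold.
- bottle: Empty clear glass milk bottle, 74 mm across, 204 mm high, loose. Origin: centre of its underside.
- mug: White ceramic mug, 82 mm across, 95 mm high, handle on its +y side, loose. Origin: centre of its underside.
- canister: White plastic sugar canister, grey lid with a small knob, 108 mm across, 164 mm high, loose. Origin: centre of its underside.
- kettle: Copper-toned steel kettle, 176 mm across, 175 mm high, spout on its +y side to 125 mm from its middle, black handle on the other side to 121 mm, loose. Origin: centre of its underside.
Mind the look-alikes: they are no part of the job. What is shaped like the dial but pink is not meant.

How it is judged (in metres and radians):
At the end, for the whole second after the job is handed in: The wheel is at rest in the four-dot click (3.142 rad within 0.15) and bottle, mug, canister and kettle stand within 20 mm of where they were (value of joint wheel between 2.99159 and 3.29159 rad and velocity of joint wheel between -0.1 and 0.1 rad/s and distance of each of bottle, mug, canister, kettle from where it was at the start of the episode below 0.02 m); the robot touches nothing.
It fails at once if the wheel ran on past the four-dot mark towards five (value of joint wheel above 3.64159 rad).
It fails at once if the bottle or the mug was lifted, shifted or tipped (height (world z) of any of bottle, mug above 0.01 m or distance of any of bottle, mug from where it was at the start of the episode above 0.02 m or angle between any of bottle, mug's own z axis and vertical above 0.2 rad).
It fails at once if the canister or the kettle was lifted, shifted or tipped (height (world z) of any of canister, kettle above 0.01 m or distance of any of canister, kettle from where it was at the start of the episode above 0.02 m or angle between any of canister, kettle's own z axis and vertical above 0.2 rad).
It also fails if it takes over 51 s, if anything falls off the work surface, if the arm or the gripper's body presses on something with over 40 N, if the wrist force passes 120 N, or if a joint passes its speed limit or range.

### The arm

A 6-joint arm with a two-finger parallel gripper is mounted at the origin on the work surface. World frame = base frame: x ahead of the robot, y to its left, z up, the work surface at z = 0. Lengths are in mm, angles in degrees, forces in N, time in s.
With the tool pointing down it reaches from about 275 to 975 mm from the base axis. Payload 8.4 kg.
Tool frame: the origin (TCP) lies midway between the tips of the shut fingers; the grasp point (between the pads) lies 19 mm behind it; z points along the fingers, y is the line along which they close (so a half turn about z gives the same grasp; the last joint's range is limited). The gripper opens to 92 mm and grips with 3 to 60 N. Pads are 20 mm wide; open, the fingers measure 128 mm over their backs; the gripper's body (75 mm by 189 mm) begins 69 mm behind the grasp point.
Start: joints at [-64.481, 20.225, 93.587, -0, 66.188, -0.138], TCP at [270.614, -563.379, 214.583] pointing down, gripper open.
Joint ranges: [-150.9, 150.9], [-52.94, 120.26], [3.33, 152.33], [-74.26, 254.26], [0, 154.13], [-172.89, 172.89]. Speed limits (degrees/s): [127.2, 127.2, 159.86, 180, 180, 180].

### API

Orientations are given as [roll, pitch, yaw] about the fixed x, y, z axes, in that order (R = Rz(yaw) Ry(pitch) Rx(roll)).
In Python, from workcell import bot gives the robot as it stands.
- The arm moves only by the tool send_rows, never from a script. Its argument "series" is a list that holds one entry, the list of rows, each a list of 6 numbers: the shift along the tool's x, y, z in mm, then the turn, a rotation vector about the tool's x, y, z in rad. A call has 1 to 10 rows; each row is the pose to reach, as a shift and turn from the pose commanded when the call began, along the tool's axes at that moment; what a row does not reach only later rows make up. A row lasts 1/12 s, in which the tool goes at most 41.7 mm and 7.16 degrees, less where a joint would pass 70% of its speed; a pose out of reach is approached as far as the arm can. A call with a gripper value outside its range is refused whole. "gripper" is the opening, from -1 (shut) to 1 (fully open), set as the call begins (left out, the last holds). The fingers move at their own pace and stop on an object; the grip force is fixed at half the most. Time passes only in rows, so rows that repeat a pose let the fingers close. It gives the time, the measured TCP pose, the force, the opening and the grip force at its end, in the units of the state.
- bot.state(): the state, without advancing time (a new reading comes with each control period).
- bot.capture(name): name is "scene" or "top" or "wrist"; returns (picture, depth): 420x560x3 uint8, red, green, blue; 420x560 float32, mm along the optical axis (not along the pixel's ray), 0 where there is no reading.
- bot.camera_params(name): a dict with "fx", "fy", "cx", "cy" (pixels), "rvec" (rotation vector, rad) and "tvec" (3), from world to camera coordinates, as OpenCV has them. Camera axes: x right, y down, z forward; pixel columns grow to the right and rows downward; lengths in mm; the calibration is good to about 2 mm. A picture is of the moment at which its call begins: read the wrist's pose just before it. camera_params takes no time and is no camera call; for the wrist camera it gives the pose at the moment of the call.
- bot.job_done(): hands the job in; it is judged then, once.
Trained networks look in the newest picture that a camera, given by its name, has taken for a name from the list of things; names that differ only in an ending like _2 or _b are one class to them, and where a whole thing is asked for, a point or a joint stands for the part that bears it (a point fixed in the world has none). Each returns a list of dicts, best first, with "confidence" (0 to 1); they miss things now and then, are a little off and sometimes report something else, mostly with a low value. They report only what shows in the picture. A call takes as long as a camera call. They do not tell look-alikes from the thing itself.
- bot.boxes_of(camera, name): "centre" ([x, y, z] in mm, in world coordinates, good to about 4 mm: the middle of the surface that is visible of it).
The state is a dict: "time": time; "qpos": joint angles; "dq": joint speeds; "joint_efforts": joint torques, N m; "position": TCP position; "orientation": TCP orientation; "force": force on the tool from outside, world axes, zero at the start; "wrist_torque": the same for the moment, N m; "grip_width": opening from 0.0 (shut) to 1.0 (fully open); "gripper_force": force on a finger pad.
Only numpy, scipy, OpenCV 4.12 (cv2) and the standard library are available. Lean on these libraries where they do the work, as an engineer would, in place of code of your own. Each camera call takes 0.05 s, during which the arm holds its last target. There are 200 camera calls.

## Working session

There is one attempt and no reset: what is moved stays moved. The work goes in short steps, Python scripts to look and compute and a tool call to move; the robot and the scene stay as the last step left them, time stands still between calls to the robot, and variables do not carry over. Pictures are saved under pics/ and viewed, at most 10 in all, crops included, and the job is handed in when it is done.

Besides the shell and the picture viewer there is one more tool, called after "Request:" as name([rows], argument=value, ...), one row to a line, values as JSON. send_rows: Moves the arm, as the interface text tells. Its arguments: {"type":"object","properties":{"series":{"type":"array","items":{"type":"array","items":{"type":"array","items":{"type":"number"}}}},"gripper":{"type":"number"}},"required":["series"]}

```bash
mkdir -p pics; cat > h.py <<'E'
import numpy as np, cv2
from workcell import bot
def cam(n):
    p=bot.camera_params(n); return p,cv2.Rodrigues(np.array(p["rvec"],float))[0],np.array(p["tvec"],float).ravel()
def cloud(n,d):
    p,R,t=cam(n); v,u=np.mgrid[:d.shape[0],:d.shape[1]]
    c=np.stack([(u-p["cx"])/p["fx"]*d,(v-p["cy"])/p["fy"]*d,d],-1)
    return (c-t)@R
def proj(n,X):
    p,R,t=cam(n); c=np.atleast_2d(X)@R.T+t
    return np.c_[c[:,0]/c[:,2]*p["fx"]+p["cx"],c[:,1]/c[:,2]*p["fy"]+p["cy"]]
E
python3 - <<'E'
from h import *
ims=[]
for n in("scene","top"):
    im,d=bot.capture(n); np.savez(n,im=im,d=d,P=cloud(n,d)); ims.append(im)
    for k in("dial","star","four","front","pointer_tip","bottle","mug","canister","kettle"):
        print(n,k,[(np.round(b["centre"]).tolist(),round(b["confidence"],2)) for b in bot.boxes_of(n,k)][:3])
    cv2.imwrite(f"pics/{n}.png",im[:,:,::-1])
print(bot.state())
E
```

```text
scene dial [([768.0, -94.0, 56.0], 0.77), ([579.0, 35.0, 58.0], 0.68), ([610.0, 282.0, 109.0], 0.55)]
scene star [([717.0, -110.0, 56.0], 0.68), ([520.0, 17.0, 56.0], 0.56)]
scene four [([574.0, 33.0, 60.0], 0.74), ([765.0, -95.0, 59.0], 0.72)]
scene front [([763.0, -95.0, 57.0], 0.61), ([575.0, 33.0, 58.0], 0.58)]
scene pointer_tip [([714.0, -114.0, 60.0], 0.81), ([521.0, 20.0, 57.0], 0.66)]
scene bottle [([610.0, 283.0, 116.0], 0.91)]
scene mug [([568.0, -462.0, 62.0], 0.95)]
scene canister [([587.0, -271.0, 109.0], 0.94), ([574.0, 31.0, 58.0], 0.61)]
scene kettle [([564.0, 490.0, 104.0], 0.63)]
top dial [([732.0, -101.0, 58.0], 0.93), ([544.0, 24.0, 61.0], 0.63), ([519.0, 22.0, 63.0], 0.55)]
top star [([520.0, 19.0, 58.0], 0.71), ([704.0, -118.0, 58.0], 0.61)]
top four [([542.0, 32.0, 55.0], 0.85), ([733.0, -101.0, 59.0], 0.64)]
top front [([545.0, 28.0, 58.0], 0.73), ([733.0, -98.0, 63.0], 0.67)]
top pointer_tip [([710.0, -118.0, 62.0], 0.95), ([518.0, 21.0, 63.0], 0.91)]
top bottle [([576.0, 266.0, 148.0], 0.57)]
top mug [([553.0, -482.0, 49.0], 0.57)]
top canister [([543.0, -275.0, 148.0], 0.96), ([515.0, 19.0, 60.0], 0.69)]
top kettle [([498.0, 475.0, 136.0], 0.65)]
{'time': 1.0, 'qpos': array([-6.44839169e+01,  2.02247828e+01,  9.35846584e+01, -3.24951427e-04,
        6.61885450e+01, -1.40774321e-01]), 'dq': array([ 0.07248559, -0.03202725, -0.00674946, -0.04322174, -0.04217593,
       -0.12298166]), 'joint_efforts': array([-7.01845402e-04, -5.93779385e+01, -3.34577537e+01,  6.97965128e-02,
        1.58445822e-02, -2.76563924e-05]), 'position': array([ 270.58952387, -563.41530571,  214.60677592]), 'orientation': array([1.79997987e+02, 3.02242570e-04, 2.56569886e+01]), 'force': array([ 0.47727107, -0.2765736 ,  0.04420322]), 'wrist_torque': array([ 0.03549398,  0.00202334, -0.00697577]), 'gripper_force': 0.0, 'grip_width': 0.9988011499926589}
```

View pics/scene.png

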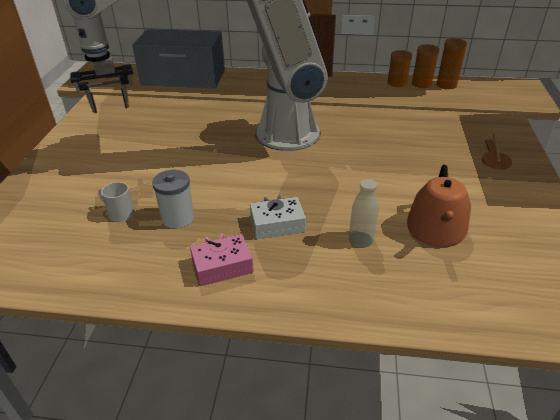

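View pics/top.png

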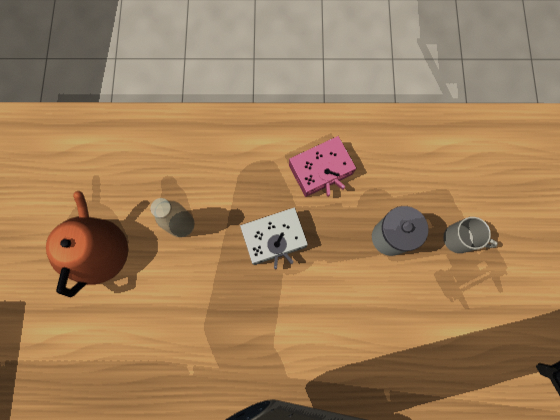

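Two candidates: the white one at top (274,236) / scene (277,217), and the pink one at top (322,166) / scene (221,258). White fits; pink is the look-alike. Next I fit the case pose and take a crop to confirm.

```bash
python3 - <<'E'
from h import *
z=np.load("top.npz"); im,P=z["im"],z["P"]
hsv=cv2.cvtColor(im,cv2.COLOR_RGB2HSV)
roi=(np.abs(P[...,0]-545)<110)&(np.abs(P[...,1]-25)<120)&(P[...,2]>51)&(P[...,2]<68)
w=roi&(hsv[...,1]<40)&(hsv[...,2]>150)
dk=roi&(hsv[...,2]<90)
r=cv2.minAreaRect(P[...,:2][w].astype(np.float32)); print(w.sum(),r,np.median(P[w][:,2]))
r2=cv2.minAreaRect(P[...,:2][roi].astype(np.float32)); print(roi.sum(),r2)
n,l,s,c=cv2.connectedComponentsWithStats(dk.astype(np.uint8))
for i in range(1,n): print(s[i,4],c[i].round(1),P[l==i].mean(0).round(1))
cv2.imwrite("pics/crop.png",cv2.resize(im[190:280,220:330,::-1],None,fx=6.5,fy=6.5,interpolation=cv2.INTER_CUBIC))
E
```

```text
1799 ((550.1243286132812, 31.147140502929688), (103.32044982910156, 148.2111358642578), 18.787843704223633) 57.48188863007181
2339 ((536.7529296875, 25.947669982910156), (133.67324829101562, 149.8870391845703), 18.818235397338867)
1 [297. 214.] [603.3 -30.3  58.7]
1 [298. 217.] [595.9 -32.9  56.2]
1 [299. 220.] [587.6 -35.4  58. ]
7 [269.7 223. ] [579.5  40.3  58.5]
1 [300. 223.] [579.8 -37.9  57.9]
6 [283.8 225.2] [573.6   3.9  60. ]
6 [269.  227.5] [567.5  42.   59.5]
6 [273.  226.5] [570.2  31.7  59.1]
4 [287.5 226.5] [570.5  -5.6  58. ]
7 [258.  232.3] [554.8  70.1  60.3]
1 [303. 231.] [559.2 -45.6  55.6]
5 [261.4 234.2] [550.1  61.4  58.8]
265 [276.7 243.7] [525.6  22.   59.2]
6 [255.7 235.8] [545.9  76.1  58.5]
1 [304. 234.] [551.  -47.9  58.1]
5 [259.6 237.8] [540.8  65.9  58.9]
5 [295.8 237.4] [541.9 -26.8  60. ]
1 [305. 237.] [543.3 -50.4  57.9]
1 [306. 240.] [535.9 -53.   55.3]
5 [259. 247.] [517.   67.1  59.4]
14 [255.4 249.5] [510.8  76.1  58.5]
6 [260.8 252.2] [503.8  62.2  60.1]
6 [255.5 254. ] [499.3  75.8  58.3]
2 [275.  259.5] [486.2  26.3  51.9]
5 [289. 260.] [485.   -9.4  52.1]
```

View pics/crop.png

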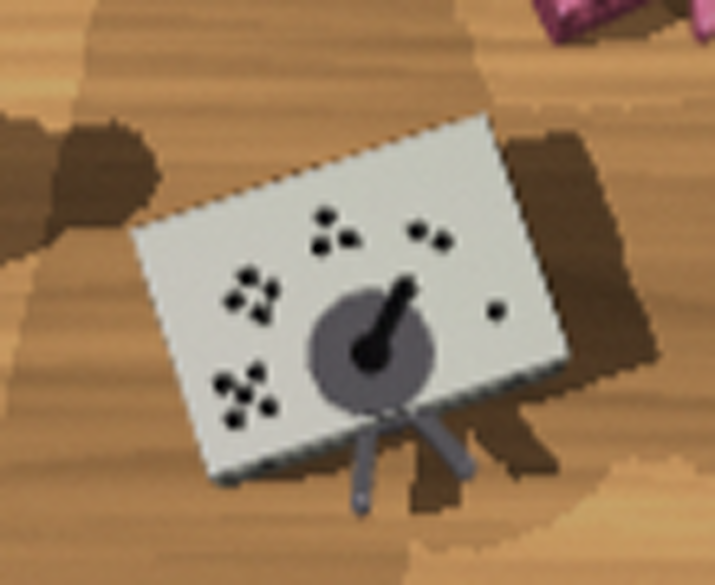

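White dial confirmed in the crop: its pointer (tip at crop (405,285), axis (370,352)) aims at the two-dot group (430,237). So the wheel stands at 1.571 and needs two clicks. Axis ≈ (525.5, 22.5), yaw 18.8°. I'll set out with the fingers shut and the 20 mm finger width along the push direction (tool yaw 108.8°).

Request:
send_rows([
  [[422,-471,0,0,0,-1.451],[422,-471,0,0,0,-1.451],[422,-471,0,0,0,-1.451],[422,-471,0,0,0,-1.451],[422,-471,0,0,0,-1.451],[422,-471,0,0,0,-1.451],[422,-471,0,0,0,-1.451],[422,-471,0,0,0,-1.451],[422,-471,0,0,0,-1.451],[422,-471,0,0,0,-1.451]],
], gripper=-1)

```text
time: 1.83
position: [387.0, -161.5, 214.9]
orientation: [180.0, 0.0, 97.6]
force: [0.5, -0.6, -0.5]
grip_width: 0.299
gripper_force: 0.0
```

```bash
cat > go.py <<'E'
import sys
from h import *
from scipy.spatial.transform import Rotation as Ro
A=np.array([525.5,22.5,0]); C=Ro.from_euler("z",18.8,degrees=True)
if __name__=="__main__":
    s=bot.state(); R=Ro.from_euler("xyz",s["orientation"],degrees=True)
    T=Ro.from_euler("xyz",[180,0,108.8],degrees=True)
    print("t",s["time"],"case",(C.inv().apply(s["position"]-A)).round(1),"F",C.inv().apply(s["force"]).round(1),"rpy",s["orientation"].round(1),"w",s["grip_width"])
    if len(sys.argv)>3:
        X=A+C.apply([float(a) for a in sys.argv[1:4]])
        print("row",R.inv().apply(X-s["position"]).round(1),(R.inv()*T).as_rotvec().round(3))
E
python3 go.py -67 46 125
```

```text
t 1.8333 case [-190.4 -129.5  214.9] F [ 0.3 -0.8 -0.5] rpy [180.    0.   97.6] w 0.2993930744686361
row [196.2  86.8  89.9] [ 0.001  0.001 -0.195]
```

Request:
send_rows([
  [[196,87,0,0,0,-0.195],[196,87,0,0,0,-0.195],[196,87,0,0,0,-0.195],[196,87,0,0,0,-0.195],[196,87,0,0,0,-0.195],[196,87,0,0,0,-0.195],[196,87,40,0,0,-0.195],[196,87,80,0,0,-0.195],[196,87,90,0,0,-0.195],[196,87,90,0,0,-0.195]],
])

```text
time: 2.67
position: [445.9, 41.8, 122.4]
orientation: [-179.7, -0.1, 108.4]
force: [-0.2, -0.6, -0.7]
grip_width: 0.004
gripper_force: 0.0
```

```bash
python3 - <<'E'
from h import *
from go import A,C
im,d=bot.capture("wrist"); P=cloud("wrist",d); np.savez("w",im=im,d=d,P=P)
o=im[:,:,::-1].copy()
for r,z in ((0,60),(62,49)):
  for a in ((0,) if r==0 else (157.5,202.5)):
    q=C.apply([r*np.cos(np.radians(a)),r*np.sin(np.radians(a)),z])+A
    u=proj("wrist",q)[0]; cv2.circle(o,tuple(int(x) for x in u),5,(0,0,255),1)
for c in ((-26,75),(-26,-75),(78,75),(78,-75)):
    u=proj("wrist",C.apply([*c,58])+A)[0]; cv2.circle(o,tuple(int(x) for x in u),5,(255,0,0),1)
cv2.imwrite("pics/w.png",o)
E
python3 go.py -67 46 28
```

```text
t 2.7167 case [-67.6  43.4 124.3] F [ 0.2 -0.4  1.1] rpy [-179.8   -0.   108.4] w 0.0028664328293896628
row [ 2.6  0.9 96.3] [-0.003 -0.001 -0.007]
```

View pics/w.png

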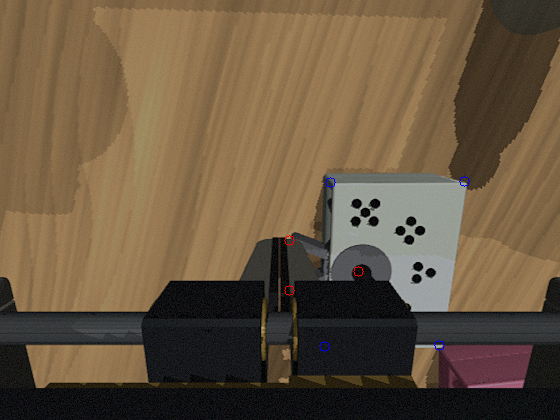

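The picture shows the overlay matching: axis (358,271), left tooth end (290,240), case corners on their marks. The shut fingertips at (280,240) are narrow, so I'll use a radial distance of −60. Descending left of the left tooth.

Request:
send_rows([
  [[3,8,0,0,0,-0.007],[3,8,30,0,0,-0.007],[3,8,60,0,0,-0.007],[3,8,80,0,0,-0.007],[3,8,92,0,0,-0.007],[3,8,95,0,0,-0.007],[3,8,95,0,0,-0.007],[3,8,95,0,0,-0.007]],
])

```text
time: 3.38
position: [456.7, 47.7, 31.1]
orientation: [179.9, 0.0, 108.8]
force: [-1.1, -0.9, 0.7]
grip_width: 0.004
gripper_force: 0.0
```

```bash
python3 go.py -60 0 30
```

```text
t 3.3833 case [-57.   46.   31.1] F [-1.3 -0.5  0.7] rpy [179.9   0.  108.8] w 0.0040417987419938215
row [-46.   -3.    1.1] [0.002 0.001 0.001]
```

Request:
send_rows([
  [[-2,-2,1,0,0,0],[-5,-3,1,0,0,0],[-8,-3,1,0,0,0],[-11,-3,1,0,0,0],[-14,-3,1,0,0,0],[-17,-3,1,0,0,0],[-20,-3,1,0,0,0],[-22,-3,1,0,0,0],[-24,-3,1,0,0,0],[-24,-3,1,0,0,0]],
])

```text
time: 4.22
position: [457.8, 23.5, 28.1]
orientation: [-179.8, -0.1, 108.8]
force: [-4.9, 1.9, -0.6]
grip_width: 0.002
gripper_force: 1.7
```

```bash
python3 go.py -60 0 30
```

```text
t 4.2167 case [-63.8  22.8  28.1] F [-4.   3.4 -0.6] rpy [-1.798e+02 -1.000e-01  1.088e+02] w 0.0023671341473497803
row [-22.8   3.7  -1.9] [-0.004 -0.001  0.   ]
```

In contact with about 5 N. Pushing on to the middle.

Request:
send_rows([
  [[-3,2,-1,0,0,0],[-6,3,-1,0,0,0],[-9,3,-1,0,0,0],[-12,3,-1,0,0,0],[-15,3,-1,0,0,0],[-18,3,-1,0,0,0],[-20,3,-1,0,0,0],[-22,3,-1,0,0,0],[-22,3,-1,0,0,0],[-22,3,-1,0,0,0]],
])

```text
time: 5.05
position: [470.0, 3.9, 29.6]
orientation: [180.0, 0.0, 108.8]
force: [0.1, 0.1, -0.2]
grip_width: 0.005
gripper_force: 0.0
```

```bash
cat > look.py <<'E'
import sys
from h import *
im,d=bot.capture("top")
cv2.imwrite(sys.argv[1],cv2.resize(im[190:280,220:330,::-1],None,fx=6,fy=6,interpolation=cv2.INTER_CUBIC))
from go import A,C
P=cloud("top",d); Q=C.inv().apply(P.reshape(-1,3)-A); g=cv2.cvtColor(im,cv2.COLOR_RGB2GRAY).ravel()
r=np.hypot(Q[:,0],Q[:,1]); m=(r>14)&(r<34)&(g<45)&(Q[:,2]>50)&(Q[:,2]<75)
a=np.degrees(np.arctan2(Q[m,1].mean(),Q[m,0].mean())) if m.any() else None
print("pointer deg in case (two -45, three 0, four 45)",m.sum(),a)
E
python3 look.py pics/c1.png; python3 go.py -60 0 30
```

```text
pointer deg in case (two -45, three 0, four 45) 0 None
t 5.1 case [-58.6   0.4  29.6] F [-0.5 -0.  -0.2] rpy [180.   -0.  108.8] w 0.004627415119368517
row [-0.4 -1.4 -0.4] [ 0.    -0.     0.001]
```

View pics/c1.png

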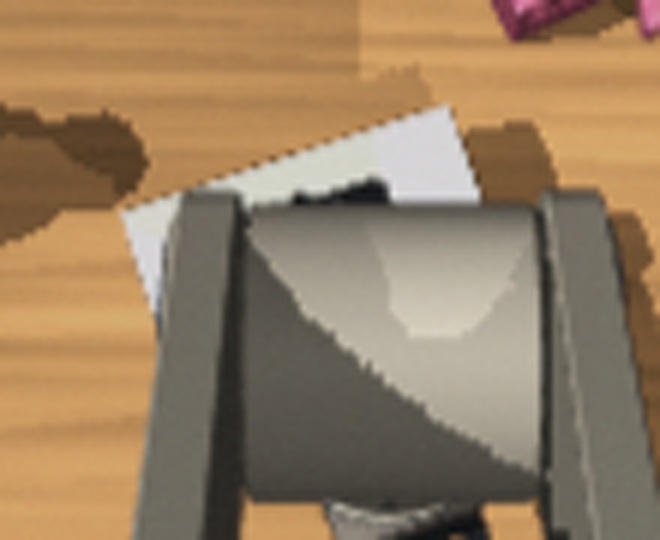

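The arm hides the dial in the top view (grey wrist across the crop). The force is gone, as expected after a click. I'll back straight out of the front to look.

Request:
send_rows([
  [[0,-20,0,0,0,0],[0,-50,0,0,0,0],[0,-80,-20,0,0,0],[0,-110,-50,0,0,0],[0,-130,-80,0,0,0],[0,-130,-90,0,0,0],[0,-130,-90,0,0,0]],
])

```text
time: 5.68
position: [347.8, -38.3, 121.9]
orientation: [179.7, 0.1, 108.8]
force: [1.2, 0.2, 0.4]
grip_width: 0.004
gripper_force: 0.0
```

```bash
sed -i 's/^r=np.hypot/r=np.hypot/' look.py; python3 look.py pics/c2.png; python3 go.py -60 46 30;  python3 - <<'E'
from h import *
im,d=bot.capture("wrist"); cv2.imwrite("pics/w2.png",im[:,:,::-1])
E
```

```text
pointer deg in case (two -45, three 0, four 45) 17 -0.9538045562105962
t 5.7333 case [-187.6   -0.2  120.7] F [ 1.1  0.1 -0.3] rpy [1.798e+02 1.000e-01 1.088e+02] w 0.00541725134687835
row [ 46.3 127.3  91.1] [0.004 0.002 0.   ]
```

View pics/c2.png

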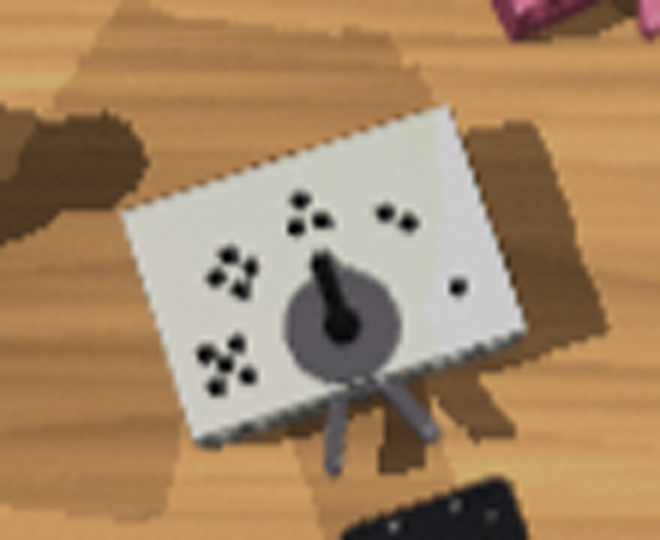

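Exactly one click: the pointer (crop (320,258)) aims at the three dots, at −1° measured. Repeating the same flick once.

Request:
send_rows([
  [[30,30,0,0,0,0],[47,60,0,0,0,0],[47,95,0,0,0,0],[47,127,0,0,0,0],[47,127,20,0,0,0],[47,127,50,0,0,0],[47,127,75,0,0,0],[47,127,88,0,0,0],[47,127,91,0,0,0],[47,127,91,0,0,0]],
])

```text
time: 6.62
position: [450.5, 47.7, 26.4]
orientation: [-179.8, -0.1, 108.9]
force: [-1.0, -0.6, 0.0]
grip_width: 0.008
gripper_force: 0.0
```

```bash
python3 go.py -60 24 30
```

```text
t 6.6167 case [-62.9  48.   26.4] F [-1.1 -0.2  0. ] rpy [-1.798e+02 -1.000e-01  1.089e+02] w 0.008341229582531962
row [-24.    2.8  -3.6] [-0.004 -0.001  0.001]
```

Request:
send_rows([
  [[-2,2,-1,0,0,0],[-5,3,-2,0,0,0],[-8,3,-2,0,0,0],[-11,3,-2,0,0,0],[-14,3,-2,0,0,0],[-17,3,-2,0,0,0],[-20,3,-2,0,0,0],[-23,3,-2,0,0,0],[-25,3,-2,0,0,0],[-25,3,-2,0,0,0]],
])

```text
time: 7.45
position: [462.4, 24.5, 30.7]
orientation: [-180.0, -0.0, 108.8]
force: [-2.6, 2.4, -0.1]
grip_width: 0.008
gripper_force: 1.1
```

```bash
python3 go.py -59 0 30
```

```text
t 7.45 case [-59.1  22.2  30.7] F [-1.7  3.1 -0.1] rpy [-180.    -0.   108.8] w 0.008434482716420172
row [-22.2   0.1   0.7] [-0. -0.  0.]
```

Request:
send_rows([
  [[-3,0,0,0,0,0],[-6,0,0,0,0,0],[-9,0,0,0,0,0],[-12,0,0,0,0,0],[-15,0,0,0,0,0],[-18,0,0,0,0,0],[-20,0,0,0,0,0],[-22,0,0,0,0,0],[-22,0,0,0,0,0],[-22,0,0,0,0,0]],
])

```text
time: 8.28
position: [469.9, 3.9, 30.6]
orientation: [180.0, 0.0, 108.8]
force: [0.4, -0.2, -0.5]
grip_width: -0.0
gripper_force: 0.0
```

```bash
python3 go.py -59 0 30
```

```text
t 8.2833 case [-58.6   0.3  30.6] F [ 0.3 -0.3 -0.5] rpy [180.    0.  108.8] w -0.0002652059724810416
row [-0.3 -0.4  0.6] [0.    0.    0.001]
```

Request:
send_rows([
  [[0,-20,0,0,0,0],[0,-50,0,0,0,0],[0,-80,-20,0,0,0],[0,-110,-50,0,0,0],[0,-130,-80,0,0,0],[0,-130,-90,0,0,0],[0,-130,-90,0,0,0],[0,-130,-90,0,0,0]],
])

```text
time: 8.95
position: [347.7, -38.0, 121.0]
orientation: [179.9, 0.1, 108.8]
force: [0.4, -0.4, -0.4]
grip_width: 0.005
gripper_force: 0.0
```

```bash
python3 look.py pics/c3.png; python3 go.py
```

```text
pointer deg in case (two -45, three 0, four 45) 18 46.236625729998266
t 9.0 case [-188.1    0.3  120.3] F [-0.5  0.4 -0.8] rpy [180.    0.  108.9] w 0.007672341601698732
```

View pics/c3.png

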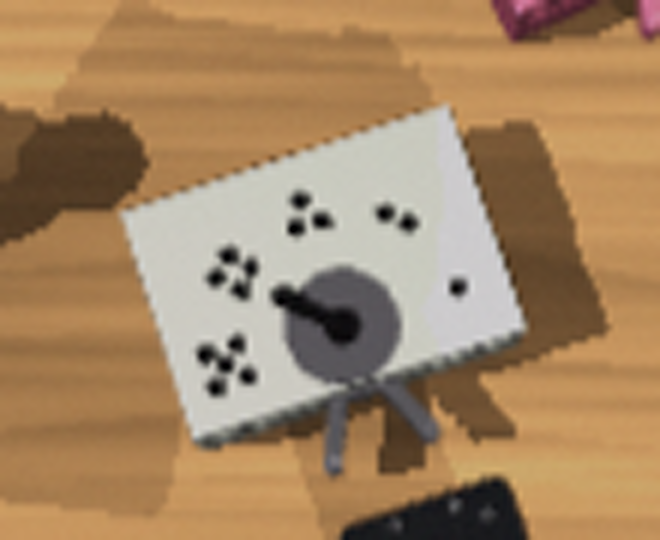

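The pointer (crop (283,296)) rests at the four-dot mark and the arm is clear, so I'm handing in.

```bash
python3 -c "
from workcell import bot
print(bot.job_done())"
```

```text
the job is handed in; nothing more can be done
None
```

I flicked the white dial two clicks, from two dots to four, and the last picture shows the pointer at rest on the four-dot mark; the arm backed clear without going near the bottle, mug, canister or kettle, and the job is handed in (no verdict was returned).

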